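Open a tight jar of hazelnuts in the one-handed jar holder

ROBOT

A 7-joint arm with a two-finger parallel gripper is mounted at the origin on a cart in front of the work surface, level with it; the furniture and walls round the work are solid. World frame = base frame: x ahead of the robot, y to its left, z up, the work surface at z = 0. Lengths are in m, angles in rad, forces in N, time in s.
With the tool pointing down it reaches from about 0.4 to 0.85 m from the base axis. Payload 10.4 kg.
Tool frame: the origin (TCP) lies midway between the tips of the shut fingers; the grasp point (between the pads) lies 19 mm behind it (env.pinch_z is the distance from the TCP to the grasp point, in m); z points along the fingers, y is the line along which they close (so a half turn about z gives the same grasp; the last joint's range is limited). The gripper opens to 87 mm and grips with 3 to 60 N. Pads are 19 mm wide; open, the fingers measure 117 mm over their backs; the gripper's body (75 mm by 190 mm) begins 51 mm behind the grasp point.
Start: joints at [1.165, 0.332, -0.065, 1.46, 0.022, 1.35, -0.088], TCP at [0.233, -0.58, 0.223] pointing down, gripper open.
Joint ranges: [-2.6, 2.6], [-0.5, 2.12], [-1.47, 1.34], [0.16, 2.42], [-1.27, 4.41], [0.06, 2.06], [-2.6, 2.6]. Speed limits (rad/s): [2.22, 2.22, 2.79, 2.79, 3.14, 3.14, 3.14].

INTERFACE

Orientations are given as a unit quaternion [x, y, z, w].
In Python, from workcell import readout, imaging, env gives the robot as it stands.
- The arm moves only by the tool jog_arm, never from a script. Its argument "plan" is a list of rows, each an object with "delta_pos": the shift along the tool's x, y, z in m, a list of three; "spin": the turn about the tool's z in degrees. A call has 1 to 12 rows; each row is the pose to reach, as a shift and turn from the pose commanded when the call began, along the tool's axes at that moment; what a row does not reach only later rows make up. A row lasts 1/8 s, in which the tool goes at most 62.5 mm and 10.7 degrees, less where a joint would pass 70% of its speed; a pose out of reach is approached as far as the arm can. A call with a gripper value outside its range is refused whole. "gripper" is the finger opening in m, from 0 to 0.087, set as the call begins (left out, the last holds). The fingers move at their own pace and stop on an object; "force" is the grip in N (left out, the last holds). Time passes only in rows, so rows that repeat a pose let the fingers close. It gives the time, the measured TCP pose, the force, the opening and the grip force at its end, in the units of the state.
- readout.state(): the state, without advancing time (a new reading comes with each control period).
- imaging.capture(name): name is "scene" or "top"; returns the picture (420x560x3 uint8, blue, green, red); there is no depth.
- imaging.camera_info(name): a dict with "fx", "fy", "cx", "cy" (pixels), "R" (3x3) and "t" (3): a world point X has camera coordinates R X + t. Camera axes: x right, y down, z forward; pixel columns grow to the right and rows downward; lengths in m; the calibration is good to about 2 mm. A picture is of the moment at which its call begins. camera_info takes no time and is no camera call.
- env.hand_in(): hands the job in; it is judged then, once.
The state is a dict: "time_s": time; "joint_positions": joint angles; "qd": joint speeds; "tau": joint torques, N m; "tcp_pos": TCP position; "orientation": TCP orientation; "force": force on the tool from outside, world axes, zero at the start; "ft_torque": the same for the moment, N m; "grip_width": finger opening in m; "finger_force": force on a finger pad.
Only numpy, scipy, OpenCV 4.12 (cv2) and the standard library are available. Lean on these libraries where they do the work, as an engineer would, in place of code of your own. Each camera call takes 0.05 s, during which the arm holds its last target. There are 200 camera calls.

TASK

Open the square glass jar of hazelnuts one-handed: slide it along the wooden board, without lifting or tipping it, through the open side of the U-shaped jar holder until it is fully home against the back wall, so that it cannot turn. Then unscrew its tight steel lid (counterclockwise from above), stop turning when the thread lets go (after about a fifth of a turn), lift the lid straight up and finish while still holding it, level, just clear of the jar's mouth and over it (a finger's breadth or two above the rim), with the jar left standing in the holder. Leave the other jar, the salt shaker and the teaspoon where they are.

Things in the scene. Friction and masses are not known exactly. Their poses are not given: they have to be found in the camera images.
- jar: Square clear glass jar of hazelnuts, loose, 0.3 to 0.5 kg: body 66 x 66 mm, 66 mm high, above it a round neck 46 mm across, rim 88 mm above the underside. Stands on a wooden board (top at z = 0.016) that covers the cold hob. Origin: centre of its underside; z up; x, y square to its flat sides, any of which may enter the holder first. Its smooth foot slides easily; unbraced it spins with the lid.
- rim (a point): Centre of the jar's mouth, in the plane of its rim, 88 mm above the jar's underside; axes as the jar's.
- lid: Round ribbed steel screw lid of the jar, 61 mm outside diameter, 19.5 mm high, 45 g, screwed on. Origin: centre of its lower edge, 74 mm above the jar's underside while screwed on; z up; x starts within 6 degrees of the jar's x. Gripped from above on its upright side; the jar's shoulder (66 mm square) lies 8 mm below its lower edge. To clear the rim the lower edge must rise by 14 mm.
- lid_top (a point): Centre of the lid's top, 19.5 mm above its lower edge. Counterclockwise from above opens the lid. It is tight (0.3 to 0.5 N m; a grip of 40 N holds it); its lugs come free after a turn of 45 to 62 degrees and meet a hard stop at 82 to 97, so 70 degrees always frees it. It rises 1 mm on the way; once free, the springy seal inside pushes it up with about 12 N, spent 4 mm higher.
- holder: Jar holder: grey U-shaped block with dark rubber lining, screwed fast to the board; walls 42 mm high, 14 mm thick; inner width 70 mm. Origin: on the board's top, where the centre of the jar's underside is (within 1 mm) when the jar is home against the flat back wall. Open side towards its own -x: the jar slides in along +x, its sides parallel to the holder's axes. z up.
- mouth (a point): Middle of the holder's open side, on the board's top, 66 mm from the holder's origin along its -x; axes as the holder's. The mouth is 98 mm wide here and narrows to the straight 70 mm channel 40 mm before the origin.
- honey: Bystander: round jar with a wide screw lid, 65 mm diameter, 100 mm high, standing on the board beyond the work. Origin: centre of its underside.
- salt: Bystander: glass salt shaker with metal top, 44 mm diameter, 90 mm high, standing on the board beyond the work. Origin: centre of its underside.
- spoon: Bystander: steel teaspoon, 130 x 26 x 11 mm, lying on the board on the robot's right. Origin: centre of its underside.

How it is judged:
On the way, in this order (a step that is already met when the one before it is completed fails the run):
1. the jar stands fully home in the holder, upright on the board, with its lid still screwed on (x of jar in the frame of holder between -0.007 and 0.008 m and y of jar in the frame of holder between -0.005 and 0.005 m and angle between jar's own z axis and vertical below 0.08 rad and height (world z) of jar below 0.02 m and z of lid in the frame of jar below 0.0775 m), for 0.2 s.
2. the lid has been unscrewed and lifted off the jar, which stays in the holder (x of jar in the frame of holder between -0.007 and 0.008 m and y of jar in the frame of holder between -0.005 and 0.005 m and angle between jar's own z axis and vertical below 0.08 rad and height (world z) of jar below 0.02 m and z of lid in the frame of rim above 0.003 m and horizontal distance between lid and rim below 0.012 m), for 0.2 s.
At the end, for the whole second after the job is handed in: Jar upright on the board, fully home in the holder (within 8 mm of the back wall); fingers hold the lid level (8 degrees), turned 40 to 140 degrees from the jar, its lower edge 3 to 35 mm above the jar's rim, centred over the mouth within 12 mm; nothing touching the jar; at rest (all of step 2 and z of lid in the frame of rim below 0.035 m and angle between lid's own z axis and vertical below 0.15 rad and contact force between lid and the fingers above 1 N and contact force between lid and jar below 0.05 N and contact force between jar and the arm below 0.05 N and contact force between jar and the fingers below 0.05 N and linear speed of lid below 0.03 m/s and linear speed of jar below 0.02 m/s and angle between the x axis of lid and the x axis of jar, either way round above 0.7 rad); the arm keeps its last pose, push and grip.
It fails at once if the jar is lifted more than 15 mm off the wooden cover (height (world z) of jar above 0.031 m).
It fails at once if the jar is tipped by more than 17 degrees (angle between jar's own z axis and vertical above 0.3 rad).
It fails at once if the lid is pulled more than 60 mm above the jar's rim (z of lid in the frame of rim above 0.06 m).
It fails at once if the round jar, the salt shaker or the teaspoon is pushed more than 30 mm (distance of any of honey, salt, spoon from where it was at the start of the episode above 0.03 m).
It also fails if it takes over 54 s, if anything falls off the work surface, if the arm or the gripper's body presses on something with over 40 N, if the wrist force passes 120 N, or if a joint passes its speed limit or range.

## Working session

There is one attempt and no reset: what is moved stays moved. The work goes in short steps, Python scripts to look and compute and a tool call to move; the robot and the scene stay as the last step left them, time stands still between calls to the robot, and variables do not carry over. Pictures are saved under pics/ and viewed, at most 10 in all, crops included, and the job is handed in when it is done.

Besides the shell and the picture viewer there is one more tool, called after "Call:" as name([rows], argument=value, ...), one row to a line, values as JSON. jog_arm: Moves the arm, as the interface text tells. Its arguments: {"type":"object","properties":{"plan":{"type":"array"},"gripper":{"type":"number"},"force":{"type":"number"}},"required":["plan"]}

```bash
mkdir -p pics; ls
python3 - <<'E'
from workcell import readout, imaging, env
import cv2
print(readout.state(), env.pinch_z)
for n in ("scene","top"):
    cv2.imwrite(f"pics/{n}0.png", imaging.capture(n)); print(imaging.camera_info(n))
E
```

```text
pics
{'time_s': 0.0, 'joint_positions': array([ 1.16540455,  0.33288061, -0.06467128,  1.46095414,  0.02161868,
        1.34993503, -0.08851442]), 'qd': array([-0.00145447,  0.00040023, -0.00034309,  0.00010191,  0.00089457,
       -0.00032094,  0.00203463]), 'tau': array([ 4.06031450e-04, -6.23261261e+01,  2.49360991e-02, -3.89886618e+01,
       -6.12301799e-02,  3.98754480e-02,  1.62332553e-04]), 'tcp_pos': array([ 0.23326427, -0.57940118,  0.22174232]), 'orientation': array([ 9.81740924e-01,  1.90221474e-01, -1.88782658e-04, -7.16201895e-04]), 'force': array([-0.40405176,  0.60499873, -1.30171697]), 'ft_torque': array([ 0.04676022, -0.02557046, -0.05410664]), 'finger_force': 0.0, 'grip_width': 0.08694859819955778} 0.0187
{'fx': 452.37485860807533, 'fy': 452.37485860807533, 'cx': 286.5801294275175, 'cy': 198.7984622857913, 'R': array([[-0.79323183, -0.60885739, -0.00871475],
       [-0.43393052,  0.57525815, -0.69338472],
       [ 0.42718564, -0.54623323, -0.72051487]]), 't': array([0.3870927 , 0.37245498, 0.80588143])}
{'fx': 443.8457724391895, 'fy': 443.8457724391895, 'cx': 272.06784995177884, 'cy': 215.08429049750632, 'R': array([[-0.01207297, -0.99983673,  0.01344453],
       [-0.98774122,  0.00983204, -0.15579027],
       [ 0.15563264, -0.01516057, -0.98769866]]), 't': array([-0.10224583,  0.59123423,  0.97580145])}
```

View pics/scene0.png

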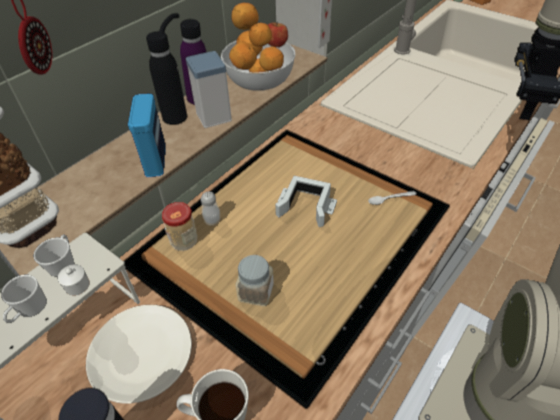

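View pics/top0.png

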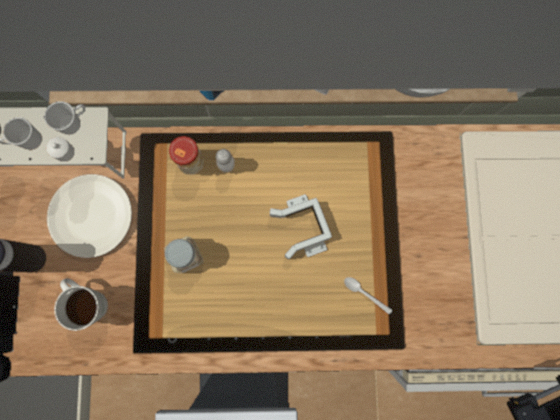

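The scene view shows the hazelnut jar at about (255,278), the holder at (306,198), honey at (180,225), salt at (210,207) and the spoon at (390,198). In the top view the jar lid is at (182,253), the holder at (305,228) opening left (+y), and the spoon at (370,295). I'll zoom in to get exact edges.

Run:
```python
import cv2,numpy as np
t=cv2.imread("pics/top0.png");s=cv2.imread("pics/scene0.png")
a=cv2.resize(t[185:265,260:340],None,fx=5,fy=5,interpolation=cv2.INTER_CUBIC)
b=cv2.resize(t[225:285,152:212],(400,400),interpolation=cv2.INTER_CUBIC)
cv2.imwrite("pics/crop1.png",np.hstack([a,b]))
a=cv2.resize(s[165:235,268:348],(400,350),interpolation=cv2.INTER_CUBIC)
b=cv2.resize(s[245:315,215:295],(400,350),interpolation=cv2.INTER_CUBIC)
cv2.imwrite("pics/crop2.png",np.hstack([a,b]))
```

```text
(no output)
```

View pics/crop1.png

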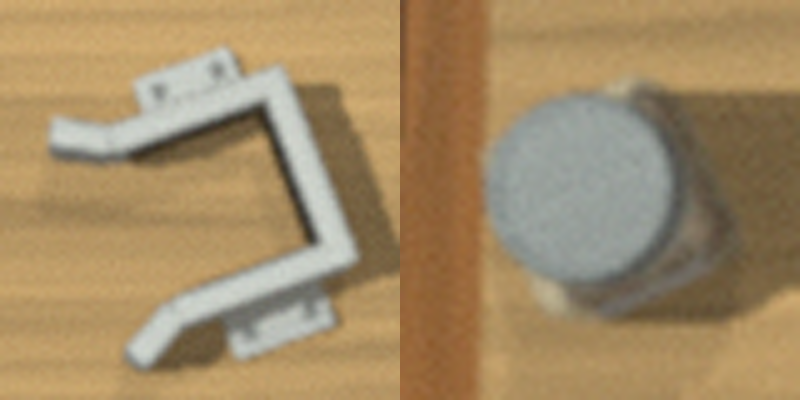

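View pics/crop2.png

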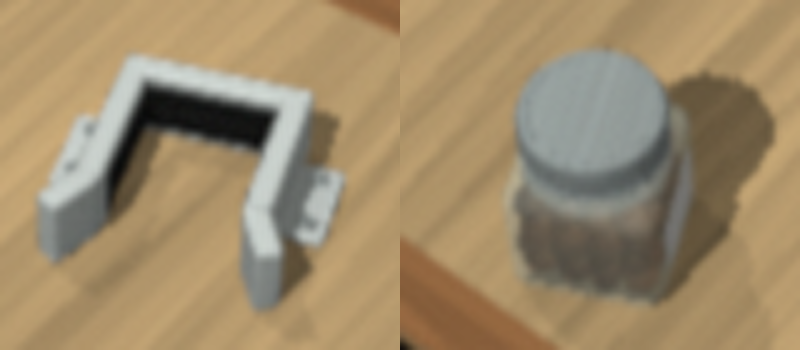

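Crop 1 shows the holder's outer back corners at top-view (317,198.6) and (331.4,237), and the lid circle centred at (179,253.2) with r≈14 px. The jar body edges point to a corner near (202,262). Crop 2 shows the same back corners at scene (295,177) and (330,184).

```bash
cat > h.py <<'E'
import numpy as np, cv2
from workcell import imaging
def ray(n,px,z):
    c=imaging.camera_info(n);R=np.array(c["R"]);t=np.array(c["t"])
    o=-R.T@t; d=R.T@np.array([(px[0]-c["cx"])/c["fx"],(px[1]-c["cy"])/c["fy"],1])
    return o+d*(z-o[2])/d[2]
def proj(n,X):
    c=imaging.camera_info(n);p=np.array(c["R"])@X+c["t"]
    return np.array([c["fx"]*p[0]/p[2]+c["cx"],c["fy"]*p[1]/p[2]+c["cy"]])
E
python3 - <<'E'
from h import *
np.set_printoptions(precision=4,suppress=True)
T=lambda x,y:(260+(x+.5)/5-.5,185+(y+.5)/5-.5)
J=lambda x,y:(152+(x-400+.5)/6.667-.5,225+(y+.5)/6.667-.5)
S=lambda x,y:(268+(x+.5)/5-.5,165+(y+.5)/5-.5)
SJ=lambda x,y:(215+(x-400+.5)/5-.5,245+(y+.5)/5-.5)
print("holder outer back top",[ray("top",T(*p),.058) for p in [(285,66),(358,258)]])
print("inner back",[ray("top",T(*p),.058) for p in [(263,103),(316,242)]])
print("scene outer back",[ray("scene",S(*p),.058) for p in [(133,57),(313,94)]])
print("scene inner back",[ray("scene",S(*p),.058) for p in [(148,83),(280,108)]])
print("lid top",ray("top",J(580,188),.1095),"rim R",ray("top",J(674,188),.1095), "scene",ray("scene",SJ(592,113),.1095))
print("jar bottom",[ray("top",J(*p),.016) for p in [(737,243),(598,316)]])
print("jar shoulder",[ray("top",J(*p),.08) for p in [(630,78),(548,305),]])
print("scene jar bottom",[ray("scene",SJ(*p),.016) for p in [(522,275),(660,301)]])
# masks: grey lid and holder
t=cv2.imread("pics/top0.png");hsv=cv2.cvtColor(t,cv2.COLOR_BGR2HSV)
m=((hsv[...,1]<50)&(hsv[...,2]>90)).astype(np.uint8)
for nm,(y0,y1,x0,x1) in dict(lid=(225,285,160,212),hold=(185,265,260,340)).items():
    k=np.zeros_like(m);k[y0:y1,x0:x1]=m[y0:y1,x0:x1]
    cs,_=cv2.findContours(k,0,2);c=max(cs,key=cv2.contourArea)
    if nm=="lid":
        e=cv2.minEnclosingCircle(c);print(nm,cv2.fitEllipse(c),e,ray("top",cv2.fitEllipse(c)[0],.1095))
    else:
        h=cv2.approxPolyDP(cv2.convexHull(c),2,True)[:,0];print(h.tolist())
E
```

```text
holder outer back top [array([ 0.6275, -0.2114,  0.058 ]), array([ 0.5386, -0.242 ,  0.058 ])]
inner back [array([ 0.6103, -0.2008,  0.058 ]), array([ 0.5461, -0.2232,  0.058 ])]
scene outer back [array([ 0.6227, -0.208 ,  0.058 ]), array([ 0.5352, -0.2403,  0.058 ])]
scene inner back [array([ 0.6054, -0.1973,  0.058 ]), array([ 0.5427, -0.2223,  0.058 ])]
lid top [0.501  0.0921 0.1095] rim R [0.5007 0.0622 0.1095] scene [0.498  0.0937 0.1095]
jar bottom [array([0.4881, 0.0552, 0.016 ]), array([0.4633, 0.1032, 0.016 ])]
jar shoulder [array([0.5394, 0.0821, 0.08  ]), array([0.4651, 0.1075, 0.08  ])]
scene jar bottom [array([0.5157, 0.127 , 0.016 ]), array([0.4619, 0.1016, 0.016 ])]
lid ((180.4425811767578, 254.1331329345703), (27.794395446777344, 33.173133850097656), 135.06431579589844) ((181.5, 255.5), 18.179758071899414) [0.4981 0.0881 0.1095]
[[315, 198], [331, 235], [326, 249], [309, 256], [287, 258], [270, 209], [302, 195]]
```

```bash
cat >> h.py <<'E'
from workcell import readout
from scipy.spatial.transform import Rotation as Ro
def rel(P,yaw=None):
    s=readout.state();R=Ro.from_quat(s["orientation"]).as_matrix()
    d=R.T@(np.array(P)-s["tcp_pos"]); y=np.degrees(np.arctan2(R[1,1],R[0,1]))
    return d.round(4), "yaw %.2f tilt %.2f"%(y,np.degrees(np.arccos(-R[2,2]))), None if yaw is None else round(-(yaw-y),2)
E
python3 -c "
from h import *
print(rel((.45,-.25,.222)));print(rel((.4995,.093,.18),-65.5))"
```

```text
(array([ 3.241e-01, -2.247e-01,  1.000e-04]), 'yaw -68.07 tilt 0.07', None)
(array([ 0.4981, -0.5243,  0.0425]), 'yaw -68.07 tilt 0.07', np.float64(-2.57))
```

Call:
jog_arm([
  {"delta_pos": [0.05,-0.035,0],"spin": 0},
  {"delta_pos": [0.1,-0.07,0],"spin": 0},
  {"delta_pos": [0.15,-0.105,0],"spin": 0},
  {"delta_pos": [0.2,-0.14,0],"spin": 0},
  {"delta_pos": [0.25,-0.175,0],"spin": 0},
  {"delta_pos": [0.29,-0.21,0],"spin": -1},
  {"delta_pos": [0.324,-0.25,0],"spin": -2.5},
  {"delta_pos": [0.36,-0.3,0],"spin": -2.5},
  {"delta_pos": [0.39,-0.345,0],"spin": -2.5},
  {"delta_pos": [0.42,-0.39,0.0],"spin": -2.5},
  {"delta_pos": [0.45,-0.435,0.0],"spin": -2.5},
  {"delta_pos": [0.475,-0.475,0.02],"spin": -2.5},
], gripper=0.087, force=45)

```text
time_s: 1.6
tcp_pos: [0.4975, 0.0404, 0.2034]
orientation: [0.977, 0.212, 0.001, 0.0]
force: [0.9, 0.4, -0.2]
grip_width: 0.087
finger_force: 0.0
```

```bash
python3 -c "
from h import *
print(rel((.4995,.093,.13),-65.5),readout.state()['joint_positions'])"
```

```text
(array([ 0.0234, -0.0472,  0.0734]), 'yaw -65.54 tilt 0.15', np.float64(-0.04)) [ 0.42518946  0.11057725 -0.63191058  1.78737422  0.0691222   1.26294407
 -1.36845314]
```

Call:
jog_arm([
  {"delta_pos": [0.0234,-0.0472,0.02],"spin": 0},
  {"delta_pos": [0.0234,-0.0472,0.05],"spin": 0},
  {"delta_pos": [0.0234,-0.0472,0.0734],"spin": 0},
  {"delta_pos": [0.0234,-0.0472,0.0734],"spin": 0},
  {"delta_pos": [0.0234,-0.0472,0.0734],"spin": 0},
])

```text
time_s: 2.22
tcp_pos: [0.4989, 0.0909, 0.13]
orientation: [0.977, 0.211, 0.0, 0.0]
force: [-1.0, 0.2, 0.0]
grip_width: 0.0867
finger_force: 0.0
```

Run:
```python
from h import *
print(rel((.4995,.093,.088),-65.5))
print(proj("scene",readout.state()["tcp_pos"]),proj("top",readout.state()["tcp_pos"]))
s=imaging.capture("scene")[200:320,200:320];t=imaging.capture("top")[190:310,130:250]
cv2.imwrite("pics/c3.png",np.hstack([cv2.resize(s,(400,400),interpolation=2),cv2.resize(t,(400,400),interpolation=2)]))
```

```text
(array([ 0.0014, -0.0016,  0.042 ]), 'yaw -65.58 tilt 0.05', np.float64(-0.08))
[252.92630387 259.83261919] [177.18616012 253.09756774]
```

View pics/c3.png

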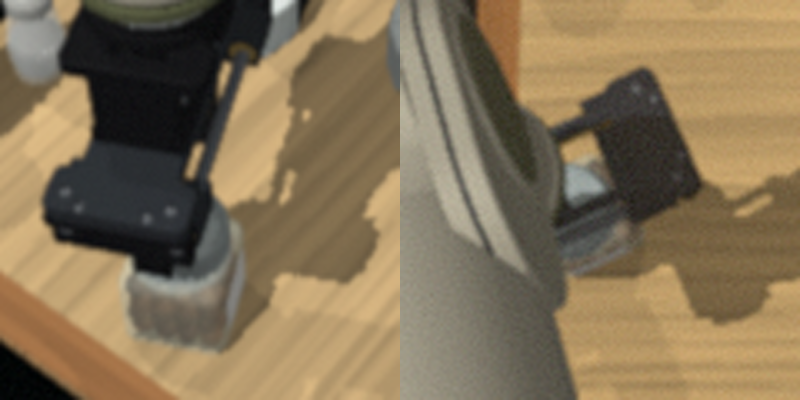

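The fingers straddle the lid: the near finger is in front of the lid at scene crop (165,262), and the jar hasn't moved. I'll descend next.

Call:
jog_arm([
  {"delta_pos": [0.0012,-0.001,0.01],"spin": 0},
  {"delta_pos": [0.0012,-0.001,0.02],"spin": 0},
  {"delta_pos": [0.0012,-0.001,0.03],"spin": 0},
  {"delta_pos": [0.0012,-0.001,0.037],"spin": 0},
  {"delta_pos": [0.0012,-0.001,0.042],"spin": 0},
  {"delta_pos": [0.0012,-0.001,0.042],"spin": 0},
])

```text
time_s: 3.08
tcp_pos: [0.499, 0.0923, 0.0868]
orientation: [0.977, 0.212, -0.0, -0.0]
force: [-0.5, 0.6, -0.3]
grip_width: 0.0872
finger_force: 0.0
```

Call:
jog_arm([
  {"delta_pos": [0,0,0],"spin": 0},
  {"delta_pos": [0,0,0],"spin": 0},
  {"delta_pos": [0,0,0],"spin": 0},
  {"delta_pos": [0,0,0],"spin": 0},
  {"delta_pos": [0,0,0],"spin": 0},
  {"delta_pos": [0,0,0],"spin": 0},
], gripper=0.05, force=30)

```text
time_s: 3.82
tcp_pos: [0.4993, 0.0922, 0.0873]
orientation: [0.977, 0.212, 0.0, 0.0]
force: [0.5, -0.4, 1.8]
grip_width: 0.0605
finger_force: 30.0
```

Run:
```python
from h import *
s=readout.state();print(s["tcp_pos"],s["force"],s["grip_width"],s["finger_force"])
print(rel((.565,-.1805,.088),-70.3))
```

```text
[0.49928926 0.09220801 0.08727647] [ 0.5370952  -0.4413969   1.75328671] 0.060506677014307314 30.000276656310234
(array([-0.0529,  0.2755, -0.0007]), 'yaw -65.58 tilt 0.02', np.float64(4.72))
```

Call:
jog_arm([
  {"delta_pos": [-0.003,0.01,0],"spin": 0},
  {"delta_pos": [-0.008,0.027,0],"spin": 1},
  {"delta_pos": [-0.013,0.045,0],"spin": 2},
  {"delta_pos": [-0.019,0.065,0],"spin": 3},
  {"delta_pos": [-0.025,0.085,0],"spin": 4},
  {"delta_pos": [-0.03,0.105,0],"spin": 4.7},
  {"delta_pos": [-0.036,0.125,0],"spin": 4.7},
  {"delta_pos": [-0.04,0.14,0],"spin": 4.7},
  {"delta_pos": [-0.042,0.146,0],"spin": 4.7},
  {"delta_pos": [-0.042,0.146,0],"spin": 4.7},
])

```text
time_s: 5.08
tcp_pos: [0.5215, -0.0592, 0.0873]
orientation: [0.985, 0.171, 0.0, 0.001]
force: [0.2, -4.1, 3.8]
grip_width: 0.0604
finger_force: 30.0
```

Run:
```python
from h import *
s=readout.state();print(s["force"],s["grip_width"],s["finger_force"])
print(rel((.565,-.1805,.088),-70.3))
a=imaging.capture("scene")[165:285,210:370];t=imaging.capture("top")[170:290,210:340]
cv2.imwrite("pics/c4.png",np.hstack([cv2.resize(a,(400,300),interpolation=2),cv2.resize(t,(400,300),interpolation=2)]))
```

```text
[ 0.19554696 -4.10481108  3.79152125] 0.06036517512337957 30.00064956303504
(array([ 1.000e-04,  1.289e-01, -5.000e-04]), 'yaw -70.32 tilt 0.09', np.float64(-0.02))
```

View pics/c4.png

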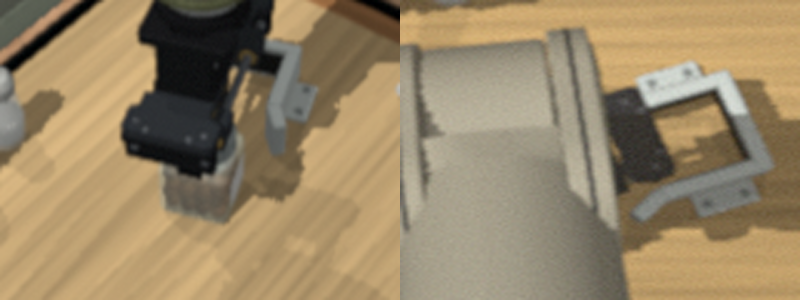

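The jar is upright in the grip on the holder's axis, in front of the mouth; its base corners are near scene (275,245) and (300,254). I'll slide in and watch the lateral force.

Call:
jog_arm([
  {"delta_pos": [0,0.01,0],"spin": 0},
  {"delta_pos": [0,0.025,0],"spin": 0},
  {"delta_pos": [0,0.04,0],"spin": 0},
  {"delta_pos": [0,0.053,0],"spin": 0},
  {"delta_pos": [0,0.065,0],"spin": 0},
  {"delta_pos": [0,0.075,0],"spin": 0},
  {"delta_pos": [0,0.082,0],"spin": 0},
  {"delta_pos": [0,0.085,0],"spin": 0},
  {"delta_pos": [0,0.085,0],"spin": 0},
])

```text
time_s: 6.3
tcp_pos: [0.5502, -0.1369, 0.0872]
orientation: [0.985, 0.172, 0.0, -0.0]
force: [-0.4, 2.5, 4.9]
grip_width: 0.0608
finger_force: 30.0
```

Run:
```python
from h import *
s=readout.state();R=Ro.from_quat(s["orientation"]).as_matrix();print(R.T@s["force"],R.T@s["ft_torque"])
print(rel((.565,-.1805,.088),-70.3), [ray("scene",p,.016) for p in [(275.2,245.4),(300,253.8)]])
```

```text
[ 0.47496332 -2.47448351 -4.92148961] [ 0.44430563  0.07864307 -0.00785717]
(array([-0.0008,  0.046 , -0.0008]), 'yaw -70.19 tilt 0.05', np.float64(0.11)) [array([ 0.54441523, -0.03061461,  0.016     ]), array([ 0.48454791, -0.04574487,  0.016     ])]
```

Call:
jog_arm([
  {"delta_pos": [0,0.008,0],"spin": 0},
  {"delta_pos": [0,0.018,0],"spin": 0},
  {"delta_pos": [0,0.028,0],"spin": 0},
  {"delta_pos": [0,0.036,0],"spin": 0},
  {"delta_pos": [0,0.041,0],"spin": 0},
  {"delta_pos": [0,0.041,0],"spin": 0},
])

```text
time_s: 7.05
tcp_pos: [0.5642, -0.1758, 0.0873]
orientation: [0.985, 0.172, 0.0, -0.0]
force: [0.3, 0.8, 5.5]
grip_width: 0.0607
finger_force: 30.0
```

Run:
```python
from h import *
s=readout.state();R=Ro.from_quat(s["orientation"]).as_matrix();print(R.T@s["force"],R.T@s["ft_torque"])
print(rel((.565,-.1805,.088),-70.3))
```

```text
[ 0.50811182 -0.6506052  -5.53236115] [ 0.21154557  0.10412434 -0.00148481]
(array([-0.0009,  0.0047, -0.0007]), 'yaw -70.20 tilt 0.05', np.float64(0.1))
```

Call:
jog_arm([
  {"delta_pos": [0,0.002,0],"spin": 0},
  {"delta_pos": [0,0.004,0],"spin": 0},
  {"delta_pos": [0,0.005,0],"spin": 0},
  {"delta_pos": [0,0.005,0],"spin": 0},
])

```text
time_s: 7.55
tcp_pos: [0.5657, -0.1796, 0.0872]
orientation: [0.985, 0.172, -0.0, -0.001]
force: [-1.2, 3.4, 5.9]
grip_width: 0.0605
finger_force: 30.0
```

Call:
jog_arm([
  {"delta_pos": [0,0.001,0],"spin": 0},
  {"delta_pos": [0,0.002,0],"spin": 0},
  {"delta_pos": [0,0.002,0],"spin": 0},
])

```text
time_s: 7.92
tcp_pos: [0.5664, -0.1815, 0.0872]
orientation: [0.985, 0.172, 0.0, -0.001]
force: [-1.8, 3.5, 6.6]
grip_width: 0.0603
finger_force: 30.0
```

Call:
jog_arm([
  {"delta_pos": [0,0.001,0],"spin": 0},
  {"delta_pos": [0,0.002,0],"spin": 0},
  {"delta_pos": [0,0.002,0],"spin": 0},
])

```text
time_s: 8.3
tcp_pos: [0.567, -0.1831, 0.0872]
orientation: [0.985, 0.172, -0.0, -0.001]
force: [-1.5, 4.1, 5.9]
grip_width: 0.0609
finger_force: 30.0
```

Call:
jog_arm([
  {"delta_pos": [0,0.001,0],"spin": 0},
  {"delta_pos": [0,0.002,0],"spin": 0},
  {"delta_pos": [0,0.002,0],"spin": 0},
])

```text
time_s: 8.68
tcp_pos: [0.5676, -0.1836, 0.0873]
orientation: [0.985, 0.173, -0.0, -0.002]
force: [-3.1, 8.5, 9.6]
grip_width: 0.0608
finger_force: 30.0
```

Call:
jog_arm([
  {"delta_pos": [0,0.001,0],"spin": 0},
  {"delta_pos": [0,0.0015,0],"spin": 0},
  {"delta_pos": [0,0.0015,0],"spin": 0},
])

```text
time_s: 9.05
tcp_pos: [0.568, -0.1842, 0.0873]
orientation: [0.985, 0.173, -0.0, -0.002]
force: [-4.6, 9.9, 10.7]
grip_width: 0.0608
finger_force: 30.0
```

Run:
```python
from h import *
s=readout.state();R=Ro.from_quat(s["orientation"]).as_matrix();print(R.T@s["force"],R.T@s["ft_torque"],s["joint_positions"])
print(rel((.565,-.1805,.088),-70.3))
a=imaging.capture("scene")[150:250,250:370];t=imaging.capture("top")[180:270,250:350]
cv2.imwrite("pics/c5.png",np.hstack([cv2.resize(a,(400,333),interpolation=2),cv2.resize(t,(370,333),interpolation=2)]))
```

```text
[ -0.96356129 -10.91510425 -10.65992994] [ 2.68135038 -0.22107091 -0.00917517] [ 0.62072304  0.42579695 -0.47415462  1.66939129  0.20896177  1.09990797
 -1.13558812]
(array([-0.0015, -0.0045, -0.0007]), 'yaw -70.06 tilt 0.25', np.float64(0.24))
```

View pics/c5.png

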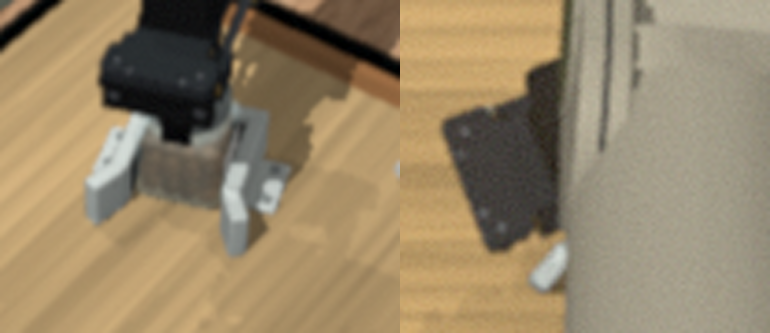

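The jar is fully home: it sits between the lined walls at scene crop (185,170), and its front face is flush inside the straight channel. The push rose from about 4 N to 11 N on contact. Next I'll grip tighter and unscrew.

Call:
jog_arm([
  {"delta_pos": [0,-0.0008,0],"spin": 0},
  {"delta_pos": [0,-0.0008,0],"spin": 0},
  {"delta_pos": [0,-0.0008,0],"spin": 0},
  {"delta_pos": [0,-0.0008,0],"spin": -3},
  {"delta_pos": [0,-0.0008,0],"spin": -8},
  {"delta_pos": [0,-0.0008,0],"spin": -13},
  {"delta_pos": [0,-0.0008,0],"spin": -18},
  {"delta_pos": [0,-0.0008,0],"spin": -23},
  {"delta_pos": [0,-0.0008,0],"spin": -28},
  {"delta_pos": [0,-0.0008,-0.0005],"spin": -32},
  {"delta_pos": [0,-0.0008,-0.0005],"spin": -35},
], force=55)

```text
time_s: 10.52
tcp_pos: [0.5679, -0.1846, 0.0878]
orientation: [0.887, 0.462, 0.0, -0.002]
force: [-2.1, 7.4, 9.2]
grip_width: 0.06
finger_force: 55.0
```

Run:
```python
from h import *
s=readout.state();R=Ro.from_quat(s["orientation"]).as_matrix();print(R.T@s["force"],R.T@s["ft_torque"],s["joint_positions"])
print(rel((.567,-.1835,.088),-70.3))
```

```text
[ 4.86216209 -5.95990635 -9.18645449] [1.39401798 0.98436083 0.36069975] [ 0.70313524  0.44596297 -0.58027638  1.66539922  0.26374967  1.11125017
 -0.56171507]
(array([ 0.0004, -0.0013, -0.0002]), 'yaw -35.02 tilt 0.18', np.float64(35.28))
```

Call:
jog_arm([
  {"delta_pos": [0,0,0],"spin": -5},
  {"delta_pos": [0,0,0],"spin": -10},
  {"delta_pos": [0,0,-0.0005],"spin": -15},
  {"delta_pos": [0,0,-0.0005],"spin": -20},
  {"delta_pos": [0,0,-0.0005],"spin": -25},
  {"delta_pos": [0,0,-0.0005],"spin": -30},
  {"delta_pos": [0,0,-0.0005],"spin": -34},
  {"delta_pos": [0,0,-0.0005],"spin": -36},
  {"delta_pos": [0,0,-0.0005],"spin": -36},
])

```text
time_s: 11.65
tcp_pos: [0.5683, -0.1845, 0.0887]
orientation: [0.701, 0.713, 0.001, -0.001]
force: [-2.6, 6.6, 10.1]
grip_width: 0.0605
finger_force: 55.0
```

Run:
```python
from h import *
s=readout.state();R=Ro.from_quat(s["orientation"]).as_matrix();print(R.T@s["force"],R.T@s["ft_torque"],s["joint_positions"])
print(rel((.567,-.1835,.088),0))
```

```text
[  6.70229299  -2.48778492 -10.10911434] [0.43739506 1.62874019 0.140804  ] [ 0.78753232  0.47350679 -0.69308726  1.65998954  0.32512467  1.12763385
  0.02345413]
(array([ 0.001 , -0.0012,  0.0007]), 'yaw 0.92 tilt 0.17', np.float64(0.92))
```

Call:
jog_arm([
  {"delta_pos": [0,0,-0.001],"spin": 0},
  {"delta_pos": [0,0,-0.002],"spin": 0},
  {"delta_pos": [0,0,-0.003],"spin": 0},
  {"delta_pos": [0,0,-0.004],"spin": 0},
  {"delta_pos": [0,0,-0.005],"spin": 0},
  {"delta_pos": [0,0,-0.006],"spin": 0},
  {"delta_pos": [0,0,-0.006],"spin": 0},
])

```text
time_s: 12.52
tcp_pos: [0.5678, -0.1874, 0.0941]
orientation: [0.703, 0.712, 0.0, -0.0]
force: [2.1, 5.4, 0.1]
grip_width: 0.0603
finger_force: 55.0
```

Run:
```python
from h import *
s=readout.state();R=Ro.from_quat(s["orientation"]).as_matrix();print(R.T@s["force"],R.T@s["ft_torque"],s["finger_force"],s["tcp_pos"])
```

```text
[ 5.333291    2.19591403 -0.05568287] [-0.33681977  1.02285124  0.06039964] 54.999853876870475 [ 0.56776213 -0.1873712   0.09411711]
```

Call:
jog_arm([
  {"delta_pos": [0.001,0,0],"spin": 0},
  {"delta_pos": [0.002,0,-0.001],"spin": 0},
  {"delta_pos": [0.003,0,-0.003],"spin": 0},
  {"delta_pos": [0.003,0,-0.006],"spin": 0},
  {"delta_pos": [0.003,0,-0.01],"spin": 0},
  {"delta_pos": [0.003,0,-0.014],"spin": 0},
  {"delta_pos": [0.003,0,-0.018],"spin": 0},
  {"delta_pos": [0.003,0,-0.021],"spin": 0},
  {"delta_pos": [0.003,0,-0.023],"spin": 0},
  {"delta_pos": [0.003,0,-0.023],"spin": 0},
  {"delta_pos": [0.003,0,-0.023],"spin": 0},
])

```text
time_s: 13.9
tcp_pos: [0.5676, -0.1846, 0.117]
orientation: [0.703, 0.712, -0.0, -0.0]
force: [1.0, 0.1, -0.3]
grip_width: 0.0604
finger_force: 55.0
```

Run:
```python
from h import *
s=readout.state();print(s["force"],s["ft_torque"],s["finger_force"],s["tcp_pos"],s["time_s"],rel((.5677,-.1843,.117)))
a=imaging.capture("scene")[140:240,250:370]
cv2.imwrite("pics/c6.png",cv2.resize(a,(720,600),interpolation=2))
```

```text
[ 0.96814476  0.05372328 -0.28880473] [-0.01668875 -0.1221321  -0.04574823] 54.999933796570986 [ 0.5676486  -0.18459338  0.11701126] 13.9 (array([0.0003, 0.0001, 0.    ]), 'yaw 0.73 tilt 0.01', None)
```

View pics/c6.png

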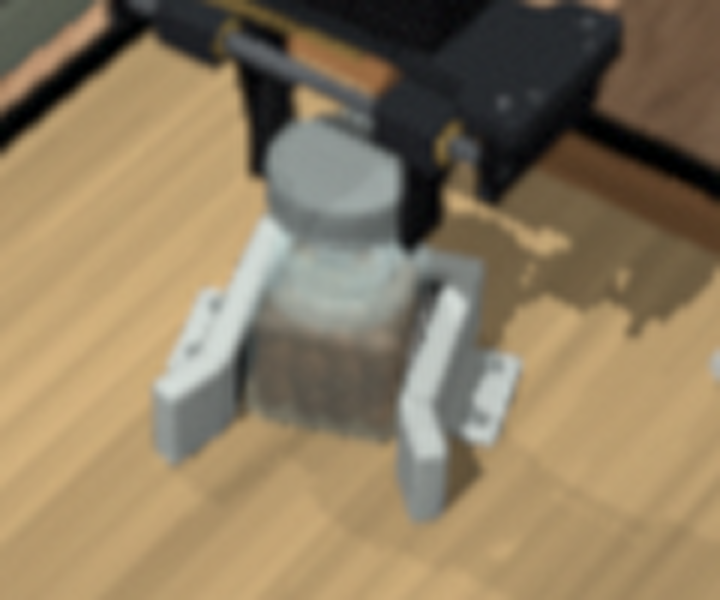

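The lid is level between the fingers at crop (335,190), clear of the glass neck at (345,265), and the jar is still standing in the holder. The external force is near zero, so I'm handing in.

```bash
python3 -c "
from workcell import env
print(env.hand_in())"
```

```text
the job is handed in; nothing more can be done
None
```

The job is handed in (no verdict returned): the jar is home in the holder, and the lid, turned about 71°, is held level about 16 mm above the rim, at roughly 14 s of the 54 s allowed.

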